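Prove the counter-lift treadle, then hold its terminal box cover over the screw holes

ROBOT

A 6-joint arm with a two-finger parallel gripper is mounted at the origin on the work surface. World frame = base frame: x ahead of the robot, y to its left, z up, the work surface at z = 0. Lengths are in m, angles in rad, forces in N, time in s.
With the tool pointing down it reaches from about 0.25 to 0.775 m from the base axis. Payload 4 kg.
Tool frame: the origin (TCP) lies at the very end of the fingers, on their centre line; the grasp point (between the pads) lies 19 mm behind it; x points along the fingers, z is the direction in which the jaws open and shut, and the axes are right-handed (so a half turn about x gives the same grasp; the last joint's range is limited). The gripper opens to 85 mm and grips with 20 to 120 N. Pads are 22 mm wide; open, the fingers measure 114 mm over their backs; the gripper's body (76 mm by 85 mm) begins 54 mm behind the grasp point. The pads swing forward as they close: fully open they stand 13 mm farther back than shut.
Start: joints at [1.123, 0.087, 1.371, -0, 1.684, -0.103], TCP at [0.186, 0.518, 0.231] pointing down, gripper open.
Joint ranges: [-3.1, 3.1], [-0.76, 2.03], [0.27, 2.55], [-1.08, 4.22], [0.17, 2.65], [-2.57, 2.57]. Speed limits (rad/s): [2.79, 2.79, 3.14, 3.14, 3.14, 3.14].

INTERFACE

Orientations are given as a rotation vector (axis times angle).
In Python, from rig import r gives the robot as it stands. The module is installed in compiled form; this text tells all that it offers.
- The arm moves only by the shell command python3 -m jog 'ROWS' [FORCE]. ROWS is JSON, a list of rows, each a list of 5 numbers: the closure, from 0 (fully open) to 1 (shut), then the shift along the tool's x, y, z each as a share of 250 mm, from -1 to 1, then the turn about the tool's x as a share of pi rad, from -1 to 1. A call has 1 to 10 rows; each row is the pose to reach, as a shift and turn from the pose commanded when the call began, along the tool's axes at that moment, turning the shorter way round; what a row does not reach only later rows make up. A row lasts 1/10 s, in which the tool goes at most 50 mm and 8.59 degrees, less where a joint would pass 70% of its speed; a pose out of reach is approached as far as the arm can. A call with a number of a shift or a turn outside -1 to 1 is refused whole. A call with a gripper value outside its range is refused whole. The fingers move at their own pace and stop on an object; FORCE is the grip in N (left out, the last holds). Time passes only in rows, so rows that repeat a pose let the fingers close. It gives the time, the measured TCP pose, the force and the opening at its end, in the units of the state.
- r.get_obs(): the state, without advancing time (a new reading comes with each control period).
- r.grab_frame(name): name is "side" or "top"; returns a dict with "color" (400x640x3 uint8, red, green, blue), "mtx" (3x3 intrinsics, pixels), "extrinsics" (4x4, takes a point from world to camera coordinates). Camera axes: x right, y down, z forward; pixel columns grow to the right and rows downward; lengths in m; the calibration is good to about 2 mm. A picture is of the moment at which its call begins. There is no depth.
- r.hand_in(): hands the job in, once; it reports no verdict.
The state is a dict: "time": time; "joint_positions": joint angles; "joint_velocities": joint speeds; "joint_efforts": joint torques, N m; "ee_pos": TCP position; "tool_rot": TCP orientation; "force": force on the tool from outside, world axes, zero at the start; "moment": the same for the moment, N m; "gripper_width": finger opening in m.
Only numpy, scipy, OpenCV 4.12 (cv2) and the standard library are available. Lean on these libraries where they do the work, as an engineer would, in place of code of your own. Each camera call takes 0.05 s, during which the arm holds its last target.

TASK

The hand treadle that raises and lowers this counter is about to be closed up after service: first press the yellow treadle right down to its stop and let it spring back up, to prove that it moves freely. Then pick up the steel cover plate by its white raised housing and hold it level, about a centimetre above the gasket of the open terminal box and never touching the control, with the lamp end next to the treadle and its four holes lined up over the four threaded holes, so that I can start the screws. Finish while still holding the cover there, and leave the other things on the counter alone.

Things in the scene. Friction and masses are not known exactly. Their poses are not given: they have to be found in the camera images.
- unit: the hand-treadle control, screwed to the counter: grey base plate 140 x 300 x 6 mm (x, y, z) with the yellow hinged treadle over its +y half and the open terminal box on its -y half; origin at the centre of the base plate's underside, on the counter; z up, y runs from the box to the treadle. The box is 90 x 120 mm (x, y), its aluminium rim 50 mm above the counter, with a black rubber gasket 1.5 mm thick on it. The hinge cheeks beside the treadle reach 38 mm above the counter
- box_mouth (a point): centre of the terminal box's open mouth, level with the gasket's top (51.5 mm above the counter); axes are those of the control. The box's centre is at x 0, y -75 mm of the control. The four threaded holes (M6, 6 mm across) lie at x +-34, y +-49 mm from this point, their mouths 1.5 mm lower
- thread0 (a point): mouth of the threaded hole at x +34, y +49 mm from box_mouth
- thread2 (a point): mouth of the threaded hole at x -34, y -49 mm from box_mouth, diagonally across from thread0
- treadle (a joint): angle of the treadle in rad: 0 = at rest (up), 0.24 = down on its stop; return spring needs about 3 N at treadle_pad to start moving and about 9 N to reach the stop
- treadle_pad (a point): point on the ribbed black rubber top of the yellow treadle, on its centre line, 80 mm from the hinge (20 mm from the free edge), about 54 mm above the counter at rest; the treadle is 100 x 100 mm, hinged along the control's +x side, its free edge towards -x, raised 0.28 rad at rest; pressed to the stop this point moves about 19 mm down. The point's axes are the control's while the treadle is at rest
- cover: the steel cover plate, lying loose on the counter, 90 x 120 x 4 mm (x, y, z), 0.2 to 0.42 kg, with four 12 mm through holes at x +-34, y +-49 mm, a white raised housing 40 x 56 mm (x, y), 34 mm high above the plate, at its centre (the place to grip it, 40 mm across x), and an orange pilot lamp, 18 mm across, 16 mm high above the counter at y +46 mm. Origin at the centre of the plate's underside; z up; +y towards the lamp
- cover_mid (a point): centre of the cover, 19 mm above its underside (overall height 38 mm); axes are the cover's
- cover_hole0 (a point): underside of the cover's hole at x +34, y +49 mm (lamp end); belongs over thread0
- cover_hole2 (a point): underside of the cover's hole at x -34, y -49 mm (end without the lamp); belongs over thread2
- salt_cellar: glass salt cellar with a steel lid, 72 mm across, 68 mm high; stands in the scene, to be left alone; origin at the centre of its underside
- bowl: bamboo bowl, 124 mm across, 58 mm high; stands in the scene, to be left alone; origin at the centre of its underside
- mug: green mug, 82 mm across, 92 mm high, with a handle; stands in the scene, to be left alone; origin at the centre of its underside
- screwdriver: screwdriver lying flat, 200 mm long; to be left alone
- screw_dish: round steel dish with screws in it, 96 mm across, 18 mm high; stands in the scene, to be left alone; origin at the centre of its underside
- timer: white round kitchen timer, 68 mm across, 37 mm high; stands in the scene, to be left alone; origin at the centre of its underside
Mind the look-alikes: they are no part of the job. What is shaped like the cover but pink is not meant.

How it is judged:
On the way, in this order (a step that is already met when the one before it is completed fails the run):
1. the treadle is pressed down to its stop (value of joint treadle above 0.225 rad), for 0.2 s.
2. the treadle has sprung back up (value of joint treadle below 0.03 rad), for 0.2 s.
3. the cover is held up off the counter (height (world z) of cover above 0.03 m and contact force between the fingers and cover above 2 N), for 0.2 s.
At the end, for the whole second after the job is handed in: The cover is held still in the fingers, 4 to 18 mm above the gasket and not touching the control, level within 0.07 rad, lamp end next to the treadle, with its holes within 4 mm (horizontally) of the threaded holes they belong over; the treadle is back up (horizontal distance between cover_hole0 and thread0 below 0.004 m and horizontal distance between cover_hole2 and thread2 below 0.004 m and z of cover in the frame of box_mouth between 0.004 and 0.018 m and angle between cover's own z axis and vertical below 0.07 rad and linear speed of cover below 0.01 m/s and contact force between cover and unit below 0.2 N and contact force between the fingers and cover above 2 N and value of joint treadle below 0.03 rad); the arm keeps its last pose, push and grip.
It fails at once if the cover knocks against the control (contact force between cover and unit above 2 N).
It fails at once if something else on the counter is disturbed (moved more than 3 cm) (distance of any of salt_cellar, bowl, mug, screwdriver, screw_dish, timer from where it was at the start of the episode above 0.03 m).
It also fails if it takes over 51 s, if anything falls off the work surface, if the arm or the gripper's body presses on something with over 40 N, if the wrist force passes 120 N, or if a joint passes its speed limit or range.

## Working session

There is one attempt and no reset: what is moved stays moved. The work goes in short steps, Python scripts to look and compute and a shell command to move; the robot and the scene stay as the last step left them, time stands still between calls to the robot, and variables do not carry over. Pictures are saved under pics/ and viewed, and the job is handed in when it is done.

```bash
mkdir -p pics; python3 - <<'E'
from rig import r
import cv2,numpy as np
o=r.get_obs()
for k,v in o.items(): print(k,np.round(v,4))
for n in("top","side"):
    f=r.grab_frame(n); cv2.imwrite(f"pics/{n}0.png",f["color"][:,:,::-1]); print(n,f["mtx"].tolist(),np.round(f["extrinsics"],4).tolist())
    np.savez(f"{n}0.npz",**f)
E
```

```text
time 0.0
joint_positions [ 1.1229  0.088   1.3723 -0.      1.6836 -0.1031]
joint_velocities [-0.0004 -0.0011 -0.0008  0.0013  0.0011 -0.    ]
joint_efforts [-1.60000e-03 -3.51868e+01 -3.13274e+01 -3.00000e-04  1.09000e-02
 -0.00000e+00]
ee_pos [0.1857 0.5172 0.2301]
tool_rot [-0.9528  1.3548  0.9509]
force [ 1.0553 -1.057   0.7263]
moment [ 0.006  -0.0003  0.0731]
gripper_width 0.0855
top [[474.3120784085643, 0.0, 325.50434348490006], [0.0, 474.3120784085643, 197.65733177092758], [0.0, 0.0, 1.0]] [[-0.0216, -0.9997, -0.0109, 0.0376], [-0.9901, 0.0229, -0.1386, 0.5335], [0.1388, 0.0078, -0.9903, 1.6768], [0.0, 0.0, 0.0, 1.0]]
side [[481.8440668854298, 0.0, 311.51887683630935], [0.0, 481.8440668854298, 202.18836426061236], [0.0, 0.0, 1.0]] [[0.9637, -0.2664, 0.016, -0.5182], [-0.1977, -0.7531, -0.6275, 0.1683], [0.1792, 0.6016, -0.7785, 1.6907], [0.0, 0.0, 0.0, 1.0]]
```

View pics/top0.png

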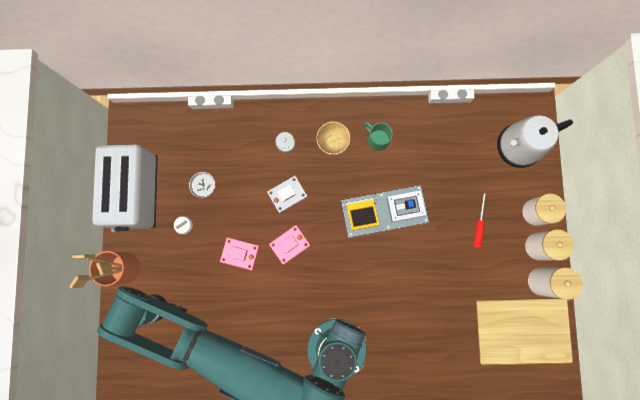

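View pics/side0.png

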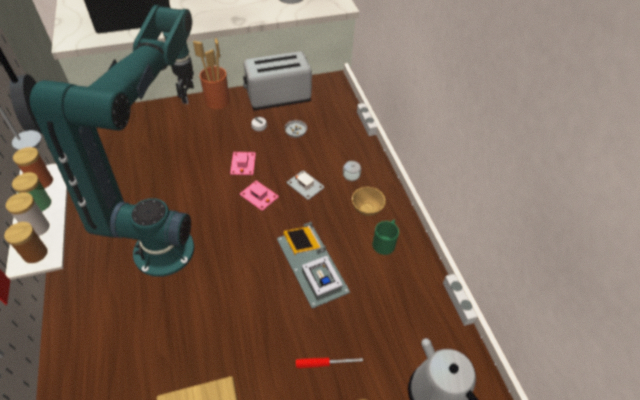

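The cover-like things in the top view are the grey/steel plate at (287,194), a pink one at (239,254) and a pink one at (290,244). By the description I choose the steel one at (287,194), and I'll check it in a close crop.

```bash
python3 - <<'E'
import cv2,numpy as np
t=cv2.imread("pics/top0.png"); s=cv2.imread("pics/side0.png")
def c(im,x,y,w,h,k): return cv2.resize(im[y:y+h,x:x+w],None,fx=k,fy=k,interpolation=cv2.INTER_CUBIC)
cv2.imwrite("pics/c_cov.png",np.hstack([c(t,262,169,50,50,8),c(s,280,160,50,50,8)]))
cv2.imwrite("pics/c_unit.png",c(t,335,180,100,62,8))
cv2.imwrite("pics/c_unit_s.png",c(s,270,215,85,95,6))
E
```

```text
(no output)
```

View pics/c_cov.png

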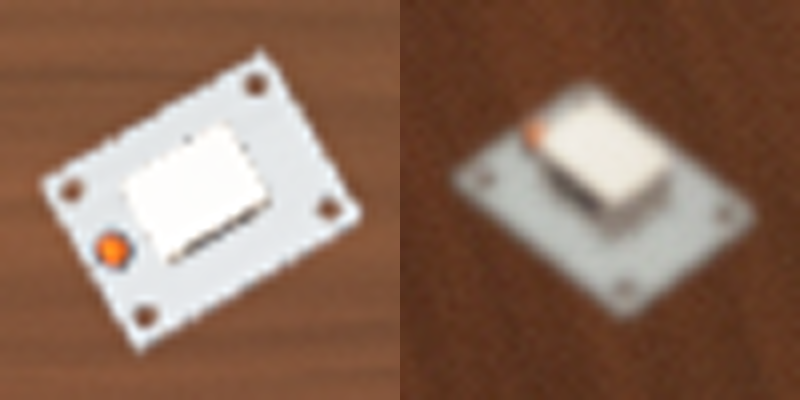

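View pics/c_unit.png

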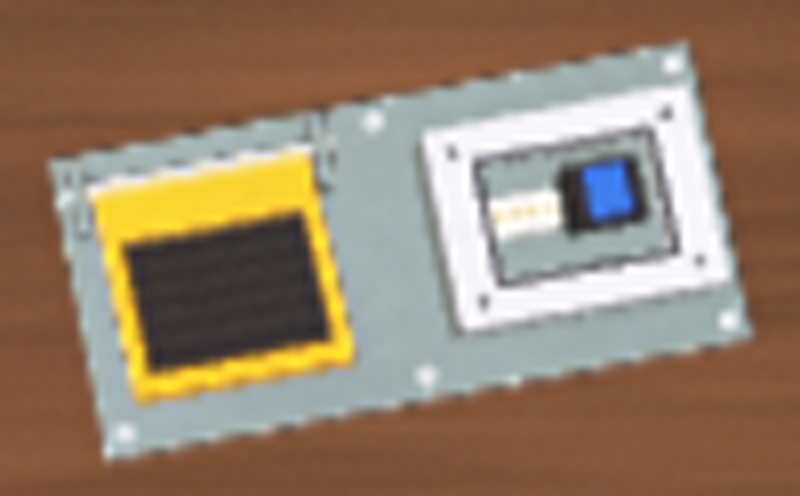

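View pics/c_unit_s.png

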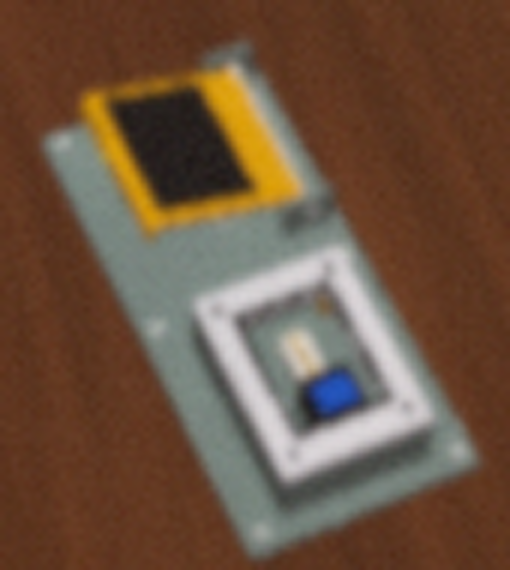

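The crop confirms the choice: a steel plate with a white housing and an orange lamp at crop (113,250). In the unit crop, the yellow treadle is on the left (+y) with its hinge at the top (+x), and the box is on the right. Next I fit both poses from both views.

```bash
cat > h.py <<'E'
import numpy as np
from scipy.optimize import least_squares
from scipy.spatial.transform import Rotation as R
def proj(f,P):
    E=f["extrinsics"]; p=(E[:3,:3]@np.asarray(P,float).T).T+E[:3,3]; q=p@f["mtx"].T; return q[:,:2]/q[:,2:]
def place(P,x,y,a,z=0):
    P=np.asarray(P,float); c,s=np.cos(a),np.sin(a)
    return np.c_[x+c*P[:,0]-s*P[:,1], y+s*P[:,0]+c*P[:,1], P[:,2]+z]
def fit(views,x0,z=0):
    def res(v): return np.concatenate([(proj(f,place(P,*v,z=z))-uv).ravel() for f,P,uv in views])
    s=least_squares(res,x0,loss='soft_l1'); return s.x,res(s.x)
def crop(uv,ox,oy,k): return (np.asarray(uv,float)+.5)/k-.5+[ox,oy]
E
python3 - <<'E'
from h import *
T=np.load("top0.npz");S=np.load("side0.npz")
def rect(a,b,z): return [[a,b,z],[-a,b,z],[-a,-b,z],[a,-b,z]]
off=lambda P:[[p[0],p[1]-.075,p[2]] for p in P]
base=rect(.07,.15,.006);box=off(rect(.045,.06,.0515));th=off(rect(.034,.049,.0515))
vt=(T,base+box+th,crop([(50,160),(108,460),(750,337),(687,42),(422,130),(462,333),(733,280),(693,88),(452,153),(484,302),(700,260),(666,113)],335,180,8))
vs=(S,base[1:]+box+th,crop([(45,140),(260,556),(478,463),(340,248),(195,297),(285,487),(437,415),(330,268),(218,310),(293,455),(405,405)],270,215,6))
for v in([vt],[vs],[vt,vs]):
    x,e=fit(v,[.45,-.1,0]); print("unit",np.round(x,4),np.round(np.abs(e).mean(),2),np.round(e.reshape(-1,2)[:,:],1).tolist() if len(v)==2 else '')
pl=rect(.045,.06,.004);ho=rect(.034,.049,.004);hs=rect(.034,.049,.004)
ct=(T,pl+ho,crop([(40,182),(138,352),(362,213),(263,48),(72,190),(145,317),(329,208),(256,85)],262,169,8))
cs=(S,pl+ho[1:],crop([(190,80),(50,180),(225,320),(355,213),(83,178),(225,288),(325,213)],280,160,8))
for v in([ct],[cs],[ct,cs]):
    x,e=fit(v,[.45,.1,0.3]); print("cover",np.round(x,4),np.round(np.abs(e).mean(),2))
x=R.from_rotvec([-0.9528,1.3548,0.9509]).as_matrix(); print(np.round(x,3))
E
```

```text
unit [ 0.4854 -0.1891  0.1622] 0.21 
unit [ 0.4866 -0.1903  0.1605] 0.41 
unit [ 0.4859 -0.1897  0.1619] 0.35 [[0.0, -0.2], [-0.0, -0.2], [0.6, 0.1], [0.4, -0.2], [0.4, 0.3], [0.5, -0.5], [-0.3, -0.0], [-0.6, -0.6], [0.3, -0.2], [0.1, -0.2], [0.1, 0.0], [0.4, -0.2], [-0.6, -0.3], [-1.4, 0.3], [0.7, -0.1], [-0.3, -0.7], [-0.5, 0.5], [-0.2, -1.6], [-0.4, 0.2], [-0.2, -0.3], [0.0, -0.2], [0.1, -0.3], [0.4, 0.3]]
cover [0.5579 0.1691 0.52  ] 0.14
cover [0.5579 0.168  0.5118] 0.26
cover [0.5579 0.1687 0.5172] 0.2
[[-0.001 -0.941  0.338]
 [-0.002  0.338  0.941]
 [-1.     0.    -0.002]]
```

```bash
cat >> h.py <<'E'
def ray(f,uv,z):
    E=f["extrinsics"];C=-E[:3,:3].T@E[:3,3];d=E[:3,:3].T@np.linalg.solve(f["mtx"],[uv[0],uv[1],1.]);return C+d*(z-C[2])/d[2]
U=(0.4859,-0.1897,0.1619)
CV=(0.5579,0.1689,0.5175)
def rel(target,yaw):
    """shift (share of .25) and turn (share of pi) from present pose to target TCP and jaw yaw"""
    from rig import r
    o=r.get_obs(); M=R.from_rotvec(o["tool_rot"]).as_matrix()
    d=M.T@(np.array(target)-o["ee_pos"]); y=np.arctan2(M[1,2],M[0,2])
    t=-(yaw-y); t=(t+np.pi/2)%np.pi-np.pi/2
    print("pos",np.round(o["ee_pos"],4),"yaw",round(y,4),"tilt",np.round(M[:2,0],4),"F",np.round(o["force"],1),"w",round(float(o["gripper_width"]),4),"t",o["time"],"| shares",np.round(d/.25,4),"turn",round(t/np.pi,4),"mm",np.round(d*1000,1))
E
python3 - <<'E'
from h import *
T=np.load("top0.npz")
for uv,z in(((243,380),.0596),((200,172),.033),((92,190),.035),((308,150),.035),((135,400),.0596),((352,358),.0596)):
    p=ray(T,crop(uv,335,180,8),z);c,s=np.cos(U[2]),np.sin(U[2]);d=p[:2]-U[:2];print(uv,np.round([c*d[0]+s*d[1],-s*d[0]+c*d[1]],4))
E
```

```text
(243, 380) [-0.0495  0.0873]
(200, 172) [0.0481 0.0859]
(92, 190) [0.0488 0.1355]
(308, 150) [0.0487 0.0362]
(135, 400) [-0.0494  0.1358]
(352, 358) [-0.0488  0.0381]
```

```bash
python3 - <<'E'
from h import *
p=place([[-.030,.0865,.054]],*U)[0]; print(p)
rel([p[0],p[1],.12],U[2])
E
```

```text
[ 0.44234907 -0.10916699  0.054     ]
pos [0.1857 0.5172 0.2302] yaw 1.226 tilt [-0.0009 -0.0019] F [ 0.5 -0.3  0.2] w 0.0852 t 0.1 | shares [ 0.4447 -1.8131 -2.0101] turn 0.3387 mm [ 111.2 -453.3 -502.5]
```

```bash
python3 -m jog '[[0.5,0,-0.1,-0.1,0],[1,0,-0.22,-0.24,0],[1,0,-0.34,-0.37,0],[1,0,-0.46,-0.5,0],[1,0,-0.57,-0.62,0],[1,0,-0.68,-0.74,0],[1,0,-0.79,-0.87,0],[1,0,-0.9,-1,0],[1,0,-0.9,-1,0]]' 30; python3 -c "
from h import *
p=place([[-.030,.0865,.054]],*U)[0];rel([p[0],p[1],.12],U[2])"
```

```text
time: 1.0
ee_pos: [0.3144, 0.2023, 0.231]
tool_rot: [-0.947, 1.357, 0.944]
force: [0.2, 1.1, -0.4]
gripper_width: -0.0002
pos [0.3144 0.2023 0.231 ] yaw 1.2176 tilt [ 0.0006 -0.002 ] F [ 0.2  1.1 -0.4] w -0.0002 t 1.0 | shares [ 0.4467 -0.9105 -0.9914] turn 0.336 mm [ 111.7 -227.6 -247.8]
```

```bash
python3 -m jog '[[1,0,-0.12,-0.13,0.04],[1,0,-0.24,-0.26,0.08],[1,0,-0.36,-0.39,0.12],[1,0,-0.48,-0.52,0.16],[1,0,-0.6,-0.65,0.2],[1,0.1,-0.72,-0.78,0.245],[1,0.2,-0.82,-0.9,0.29],[1,0.3,-0.91,-0.99,0.335],[1,0.4,-0.91,-0.99,0.335],[1,0.4,-0.91,-0.99,0.335]]' 30;python3 -m jog '[[1,0.04,0,0,0],[1,0.04,0,0,0]]'; python3 -c "
from h import *
p=place([[-.030,.0865,.054]],*U)[0];rel([p[0],p[1],.06],U[2])
from rig import r
import cv2
for n in('top','side'):
    f=r.grab_frame(n)['color'][:,:,::-1]
    cv2.imwrite('pics/%s1.png'%n,cv2.resize(f[150:270,310:460] if n=='top' else f[170:320,240:400],None,fx=4,fy=4,interpolation=2))
"
```

```text
time: 2.0
ee_pos: [0.4411, -0.1024, 0.1266]
tool_rot: [-0.132, 1.576, 0.14]
force: [-0.7, 0.6, -0.6]
gripper_width: -0.0001
time: 2.2
ee_pos: [0.4436, -0.1025, 0.1212]
tool_rot: [-0.137, 1.567, 0.138]
force: [-0.2, 0.8, 0.7]
gripper_width: 0.0001
pos [ 0.4436 -0.1025  0.1212] yaw 0.1752 tilt [-0.0002  0.0005] F [-0.2  0.8  0.7] w 0.0001 t 2.2 | shares [ 0.2447 -0.0254 -0.0094] turn 0.0042 mm [61.2 -6.4 -2.4]
```

View pics/side1.png

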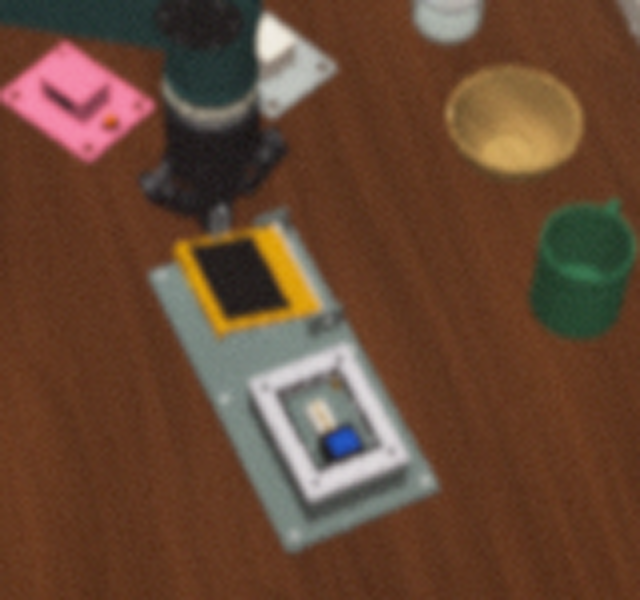

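The closed fingers (side crop ~(218,215)) hang above the treadle's pad. Next I descend to just above the pad.

```bash
python3 -m jog '[[1,0.08,-0.024,-0.01,0.004],[1,0.16,-0.024,-0.01,0.004],[1,0.23,-0.024,-0.01,0.004],[1,0.23,-0.024,-0.01,0.004],[1,0.23,-0.024,-0.01,0.004]]'
python3 -m jog '[[1,0.03,0,0,0],[1,0.06,0,0,0],[1,0.08,0,0,0],[1,0.08,0,0,0]]'
```

```text
time: 2.8
ee_pos: [0.4428, -0.1098, 0.0649]
tool_rot: [-0.127, 1.566, 0.126]
force: [0.3, -0.6, -0.5]
gripper_width: -0.0
time: 3.2
ee_pos: [0.4422, -0.1104, 0.0439]
tool_rot: [-0.127, 1.567, 0.126]
force: [-2.4, -1.6, 5.6]
gripper_width: -0.0001
```

Contact at 5.6 N. Next I press on toward the stop.

```bash
python3 -m jog '[[1,0.015,0,0,0],[1,0.03,0,0,0],[1,0.03,0,0,0]]'
python3 -m jog '[[1,0.01,0,0,0],[1,0.01,0,0,0]]';python3 -m jog '[[1,0.01,0,0,0],[1,0.01,0,0,0]]'
```

```text
time: 3.5
ee_pos: [0.4417, -0.1105, 0.0367]
tool_rot: [-0.127, 1.568, 0.126]
force: [-3.6, -2.9, 7.3]
gripper_width: 0.0002
time: 3.7
ee_pos: [0.4419, -0.1105, 0.0353]
tool_rot: [-0.127, 1.568, 0.126]
force: [-5.1, -0.3, 10.9]
gripper_width: 0.0002
time: 3.9
ee_pos: [0.442, -0.1105, 0.0348]
tool_rot: [-0.127, 1.568, 0.126]
force: [-10.5, 0.6, 22.3]
gripper_width: 0.0003
```

```bash
python3 -m jog '[[1,0.002,0,0,0],[1,0.002,0,0,0],[1,0.002,0,0,0],[1,0.002,0,0,0]]'; python3 -c "
from rig import r
import cv2
for n in('side',):
    f=r.grab_frame(n)['color'][:,:,::-1]
    cv2.imwrite('pics/%s2.png'%n,cv2.resize(f[195:310,250:370],None,fx=5,fy=5,interpolation=2))
"
```

```text
time: 4.3
ee_pos: [0.442, -0.1105, 0.0347]
tool_rot: [-0.128, 1.568, 0.125]
force: [-11.5, 0.2, 23.5]
gripper_width: 0.0001
```

View pics/side2.png

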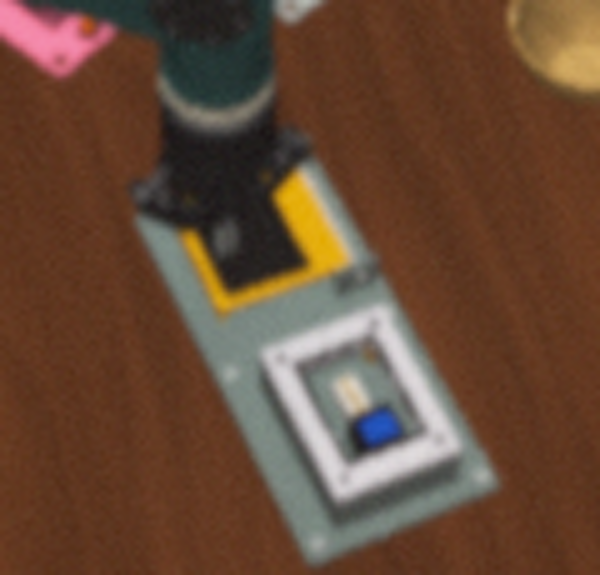

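The treadle is flat at crop (230,300), and force rose sharply at the stop. Next I release and check that it springs back.

```bash
python3 -m jog '[[1,-0.08,0,0,0],[1,-0.2,0,0,0],[1,-0.4,0,0,0],[0.5,-0.6,0,0,0],[0,-0.6,0,0,0],[0,-0.6,0,0,0],[0,-0.6,0,0,0]]'; python3 -c "
from rig import r
from h import *
import cv2
fs=[]
for n in('top','side',):
    f=r.grab_frame(n)['color'][:,:,::-1]
    cv2.imwrite('pics/%s3.png'%n,cv2.resize(f[195:310,250:370] if n=='side' else f[150:270,310:460],None,fx=5,fy=5,interpolation=2))
rel([CV[0],CV[1],.12],CV[2])
"
```

```text
time: 5.05
ee_pos: [0.4414, -0.1094, 0.1791]
tool_rot: [-0.125, 1.57, 0.128]
force: [-0.2, 0.1, -1.0]
gripper_width: 0.0581
pos [ 0.4411 -0.1093  0.1785] yaw 0.161 tilt [-0.004   0.0019] F [-0.7  1.   0.6] w 0.0718 t 5.15 | shares [0.2341 1.0231 0.6403] turn -0.1135 mm [ 58.5 255.8 160.1]
```

View pics/side3.png

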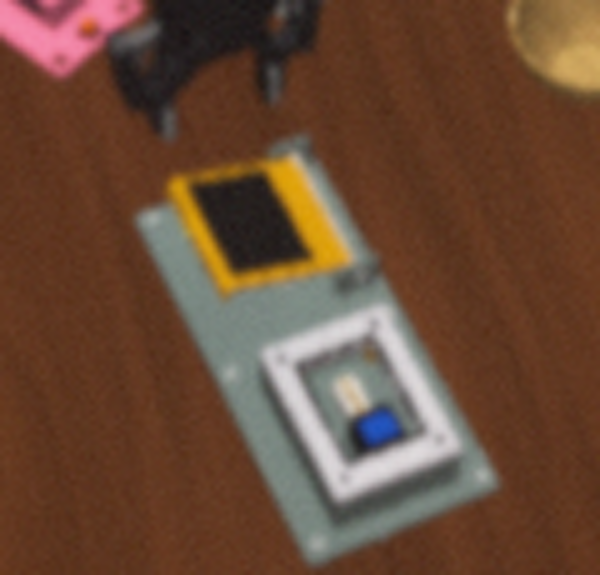

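The treadle is back up, with its free edge raised at crop (225,290). Next is the approach to the cover.

```bash
python3 -m jog '[[0,0,0.15,0.09,-0.02],[0,0,0.3,0.19,-0.04],[0,0,0.45,0.28,-0.06],[0,0,0.6,0.37,-0.08],[0,0.05,0.75,0.47,-0.1],[0,0.1,0.88,0.56,-0.114],[0,0.2,1,0.64,-0.114],[0,0.23,1,0.64,-0.114],[0,0.23,1,0.64,-0.114],[0,0.23,1,0.64,-0.114]]'; python3 -c "
from h import *
rel([CV[0],CV[1],.06],CV[2])
"
```

```text
time: 6.15
ee_pos: [0.5595, 0.1617, 0.1227]
tool_rot: [-0.407, 1.534, 0.406]
force: [0.2, 0.1, 0.7]
gripper_width: 0.0852
pos [0.5595 0.1617 0.1227] yaw 0.5185 tilt [-0.0017 -0.0006] F [0.2 0.1 0.7] w 0.0852 t 6.15 | shares [0.2506 0.028  0.0091] turn 0.0003 mm [62.7  7.   2.3]
```

```bash
python3 -m jog '[[0,0.1,0.028,0.009,0],[0,0.2,0.028,0.009,0],[0,0.25,0.028,0.009,0],[0,0.25,0.028,0.009,0],[0,0.25,0.028,0.009,0]]'; python3 -c "
from h import *
from rig import r
import cv2
fs=[]
for n in('top','side',):
    f=r.grab_frame(n)['color'][:,:,::-1]
    cv2.imwrite('pics/%s4.png'%n,cv2.resize(f[130:230,270:370] if n=='side' else f[140:240,230:350],None,fx=5,fy=5,interpolation=2))
rel([CV[0],CV[1],.009],CV[2])
"
```

```text
time: 6.65
ee_pos: [0.5592, 0.1692, 0.0621]
tool_rot: [-0.406, 1.531, 0.406]
force: [-0.2, -0.1, 0.8]
gripper_width: 0.0853
pos [0.5598 0.1696 0.0629] yaw 0.5186 tilt [0.0035 0.0007] F [ 0.7 -0.7  0.1] w 0.0854 t 6.75 | shares [ 0.2155  0.0016 -0.0088] turn 0.0003 mm [53.9  0.4 -2.2]
```

View pics/side4.png

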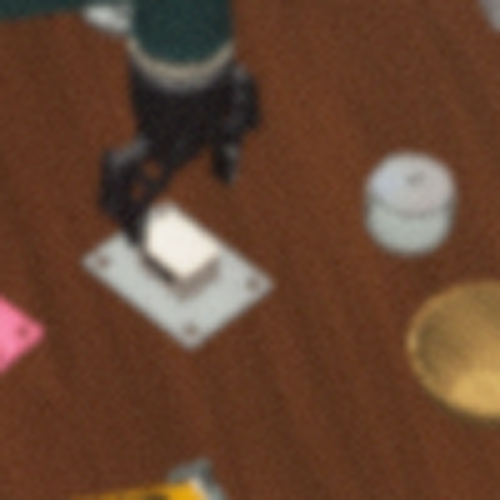

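View pics/top4.png

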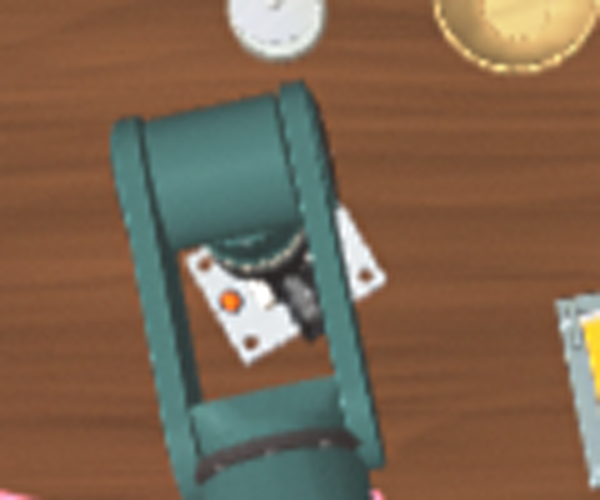

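The fingers straddle the white housing (side crop (130,235) and (230,170), housing at (180,245)). I descend, then close.

```bash
python3 -m jog '[[0,0.08,0,-0.006,0],[0,0.15,0,-0.006,0],[0,0.2,0,-0.006,0],[0,0.21,0,-0.006,0],[0,0.21,0,-0.006,0],[0,0.21,0,-0.006,0]]'; python3 -c "
from h import *
rel([CV[0],CV[1],.009],CV[2])
"; python3 -m jog '[[0.5,0,0,0,0],[0.8,0,0,0,0],[0.8,0,0,0,0],[0.8,0,0,0,0],[0.8,0,0,0,0],[0.8,0,0,0,0],[0.8,0,0,0,0],[0.8,0,0,0,0]]' 60
```

```text
time: 7.35
ee_pos: [0.5582, 0.1692, 0.0095]
tool_rot: [-0.407, 1.53, 0.407]
force: [0.4, 0.0, 0.8]
gripper_width: 0.0851
pos [0.5582 0.1692 0.0095] yaw 0.5192 tilt [0.0021 0.0005] F [0.4 0.  0.8] w 0.0851 t 7.35 | shares [ 0.002  -0.0006 -0.0015] turn 0.0005 mm [ 0.5 -0.1 -0.4]
time: 8.15
ee_pos: [0.5579, 0.1692, 0.0091]
tool_rot: [-0.407, 1.531, 0.407]
force: [0.9, -0.2, 5.1]
gripper_width: 0.039
```

```bash
python3 -m jog '[[0.8,-0.03,0,0,0],[0.8,-0.1,0,0,0],[0.8,-0.2,0,0,0],[0.8,-0.35,0,0,0],[0.8,-0.5,0,0,0],[0.8,-0.55,0,0,0],[0.8,-0.55,0,0,0],[0.8,-0.55,0,0,0]]'; python3 -c "
from h import *
from rig import r
import cv2
for n in('top','side',):
    F=r.grab_frame(n);np.savez(n+'5.npz',**F);f=F['color'][:,:,::-1]
    cv2.imwrite('pics/%s5.png'%n,cv2.resize(f[110:210,270:370] if n=='side' else f[140:240,230:350],None,fx=6,fy=6,interpolation=2))
p=place([[0,-.075,0]],*U)[0];print(p)
rel([p[0],p[1],.12],U[2])
"
```

```text
time: 8.95
ee_pos: [0.556, 0.1687, 0.1434]
tool_rot: [-0.407, 1.536, 0.407]
force: [-0.1, 0.9, -3.5]
gripper_width: 0.0392
[ 0.49798952 -0.26371921  0.        ]
pos [0.5555 0.1686 0.1423] yaw 0.5191 tilt [-0.0061 -0.0011] F [-0.7  0.4 -2.2] w 0.0393 t 9.05 | shares [ 0.0927 -1.3877 -1.0571] turn 0.1137 mm [  23.2 -346.9 -264.3]
```

View pics/side5.png

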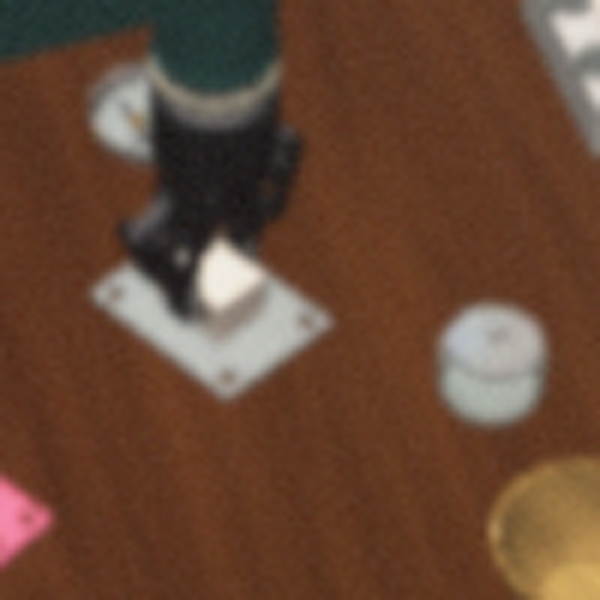

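View pics/top5.png

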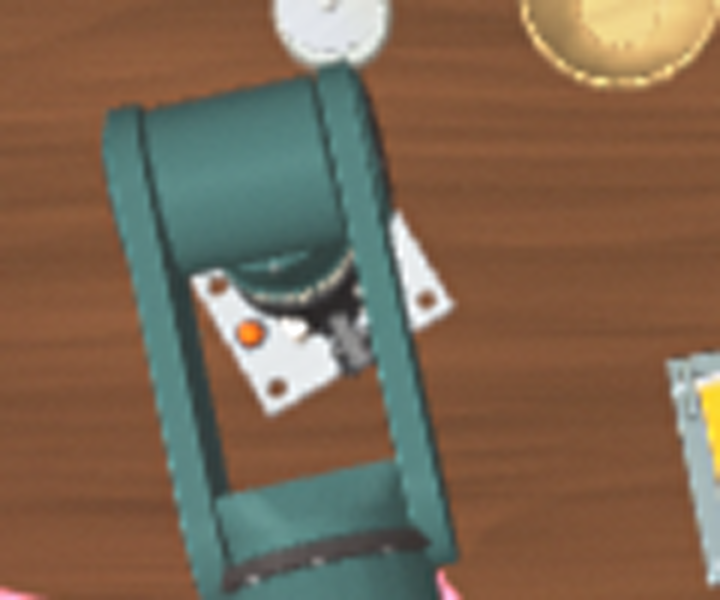

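The cover is up and gripped, with the lamp at top crop (250,333). Next I carry it toward the box at this height.

```bash
python3 -m jog '[[0.8,0,-0.05,-0.04,0],[0.8,0,-0.14,-0.11,0],[0.8,0,-0.25,-0.19,0],[0.8,0,-0.36,-0.27,0],[0.8,0,-0.47,-0.36,0],[0.8,0,-0.58,-0.44,0],[0.8,0,-0.69,-0.52,0],[0.8,0,-0.8,-0.6,0],[0.8,0,-0.9,-0.68,0],[0.8,0,-0.95,-0.72,0]]'; python3 -c "
from h import *
p=place([[0,-.075,0]],*U)[0];rel([p[0],p[1],.12],U[2])
"
```

```text
time: 10.05
ee_pos: [0.5171, -0.1295, 0.1445]
tool_rot: [-0.404, 1.535, 0.405]
force: [-0.3, 1.2, -2.4]
gripper_width: 0.0388
pos [ 0.5171 -0.1295  0.1445] yaw 0.516 tilt [-0.0027 -0.0003] F [-0.3  1.2 -2.4] w 0.0388 t 10.05 | shares [ 0.0982 -0.4295 -0.3311] turn 0.1127 mm [  24.5 -107.4  -82.8]
```

```bash
python3 -m jog '[[0.8,0,-0.1,-0.08,0.025],[0.8,0,-0.2,-0.16,0.05],[0.8,0,-0.3,-0.24,0.075],[0.8,0,-0.38,-0.3,0.1],[0.8,0,-0.43,-0.33,0.113],[0.8,0,-0.43,-0.33,0.113],[0.8,0,-0.43,-0.33,0.113],[0.8,0,-0.43,-0.33,0.113]]';python3 -m jog '[[0.8,0,0,0,0],[0.8,0,0,0,0]]'; python3 -c "
from h import *
from rig import r
import cv2
for n in('top','side',):
    F=r.grab_frame(n);np.savez(n+'6.npz',**F);f=F['color'][:,:,::-1]
    cv2.imwrite('pics/%s6.png'%n,cv2.resize(f[200:300,270:370] if n=='side' else f[150:250,340:460],None,fx=6,fy=6,interpolation=2))
p=place([[0,-.075,0]],*U)[0];rel([p[0],p[1],.12],U[2])
"
```

```text
time: 10.85
ee_pos: [0.5007, -0.2594, 0.1456]
tool_rot: [-0.13, 1.567, 0.132]
force: [-0.2, 0.3, -1.7]
gripper_width: 0.0392
time: 11.05
ee_pos: [0.5007, -0.2598, 0.1459]
tool_rot: [-0.13, 1.567, 0.13]
force: [0.2, -0.1, -1.0]
gripper_width: 0.039
pos [ 0.5007 -0.2602  0.1459] yaw 0.1653 tilt [0.0002 0.    ] F [-0.2 -0.9 -1.8] w 0.0397 t 11.15 | shares [ 0.1036 -0.0122 -0.0129] turn 0.0011 mm [25.9 -3.  -3.2]
```

View pics/side6.png

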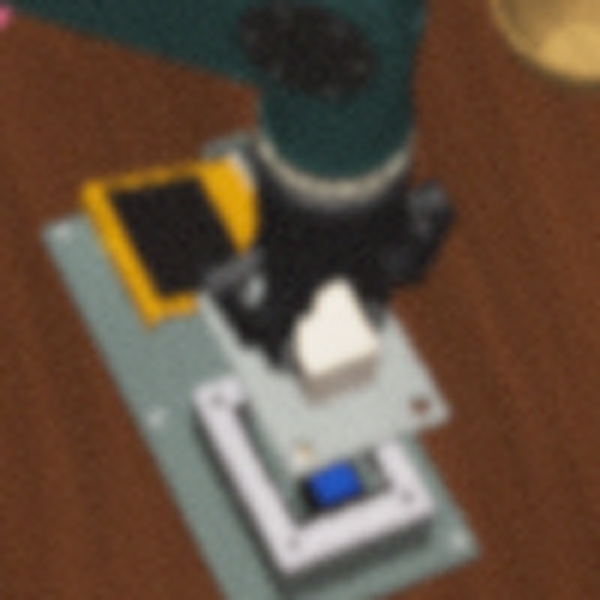

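View pics/top6.png

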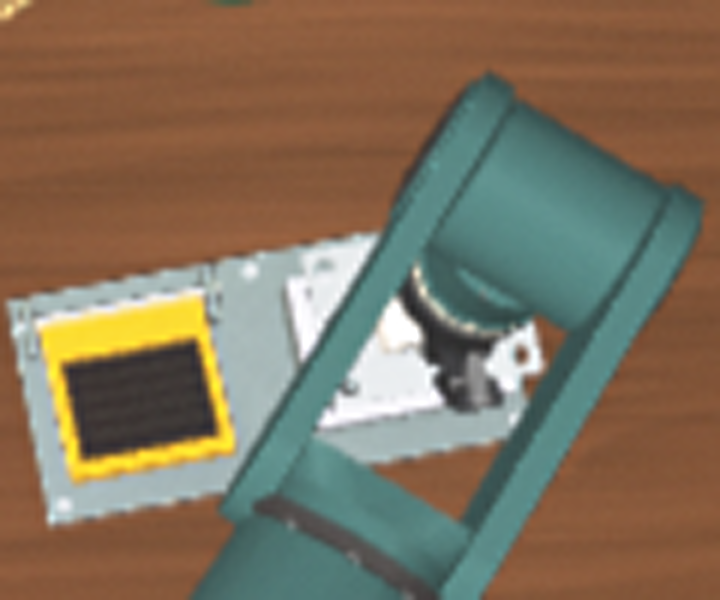

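The cover is held above the box: side crop shows its corners at (450,412) and (295,475), with the lamp end hidden by the gripper. Next I align by TCP and come down to about 25 mm above the gasket to measure.

```bash
python3 -m jog '[[0.8,0,-0.012,-0.013,0.001],[0.8,0.05,-0.012,-0.013,0.001],[0.8,0.1,-0.012,-0.013,0.001],[0.8,0.16,-0.012,-0.013,0.001],[0.8,0.2,-0.012,-0.013,0.001],[0.8,0.23,-0.012,-0.013,0.001],[0.8,0.23,-0.012,-0.013,0.001],[0.8,0.23,-0.012,-0.013,0.001]]';python3 -m jog '[[0.8,0,0,0,0],[0.8,0,0,0,0]]'; python3 -c "
from h import *
from rig import r
import cv2
p=place([[0,-.075,0]],*U)[0];rel([p[0],p[1],.0716],U[2])
z=r.get_obs()['ee_pos'][2]-.0091
for n in('top','side',):
    F=r.grab_frame(n);np.savez(n+'7.npz',**F);f=F['color'][:,:,::-1]
    x,y,w,h,k=(295,240,65,65,9) if n=='side' else (380,175,60,55,10)
    im=cv2.resize(f[y:y+h,x:x+w],None,fx=k,fy=k,interpolation=2)
    cv2.imwrite('pics/%s7.png'%n,im)
    o=r.get_obs();P=np.array([[a,b,.004] for s in((.045,.06),(.034,.049)) for a,b in((s[0],s[1]),(-s[0],s[1]),(-s[0],-s[1]),(s[0],-s[1]))])
    im=im.copy()
    for q in proj(F,place(P,o['ee_pos'][0],o['ee_pos'][1],U[2],z=z)): 
        c=(q-[x,y]+.5)*k-.5; print(n,np.round(c,0)); cv2.circle(im,tuple(int(v) for v in c),3,(0,0,255),1)
    cv2.imwrite('pics/%s7o.png'%n,im)
"
```

```text
time: 11.95
ee_pos: [0.4979, -0.2643, 0.0883]
tool_rot: [-0.126, 1.567, 0.126]
force: [0.8, -0.5, -2.3]
gripper_width: 0.0393
time: 12.15
ee_pos: [0.4983, -0.2646, 0.0892]
tool_rot: [-0.127, 1.566, 0.126]
force: [-0.8, 0.3, -2.2]
gripper_width: 0.0392
pos [ 0.4983 -0.2646  0.0892] yaw 0.1611 tilt [ 0.0016 -0.0009] F [-0.8  0.3 -2.2] w 0.0392 t 12.15 | shares [ 0.0705  0.0037 -0.0008] turn -0.0003 mm [17.6  0.9 -0.2]
top [ 95. 202.]
top [147. 453.]
top [484. 390.]
top [430. 139.]
top [132. 226.]
top [171. 416.]
top [447. 365.]
top [406. 176.]
side [286.  95.]
side [ 64. 180.]
side [204. 449.]
side [434. 356.]
side [273. 128.]
side [104. 193.]
side [219. 412.]
side [392. 342.]
```

View pics/side7o.png

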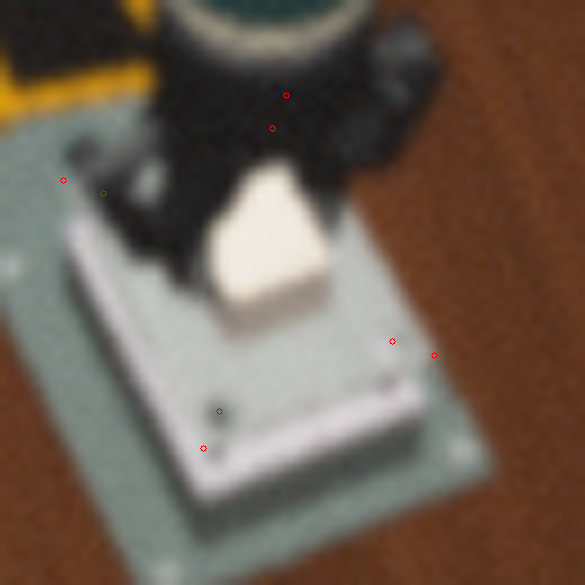

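View pics/top7o.png

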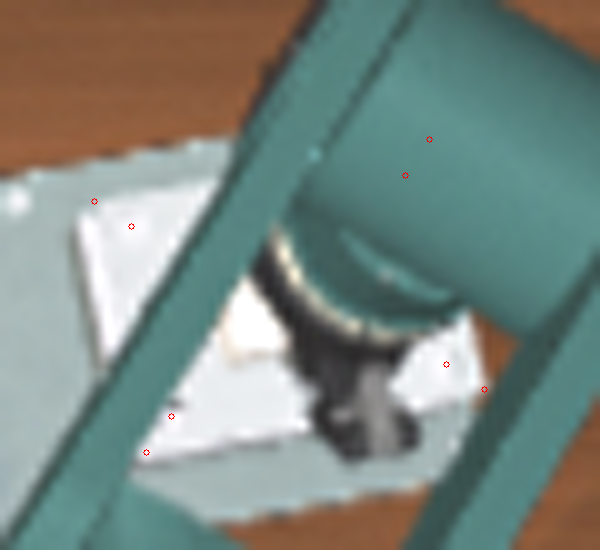

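The prediction (red) falls within about half a raw pixel of the visible plate: the side hole is seen at (220,411) against a predicted (219,412), and the other at (398,340) against (392,342). So there was no slip. Next is the final descent.

```bash
python3 -m jog '[[0.8,0.02,0.003,0,0],[0.8,0.04,0.003,0,0],[0.8,0.06,0.003,0,0],[0.8,0.07,0.003,0,0],[0.8,0.07,0.003,0,0],[0.8,0.07,0.003,0,0],[0.8,0.07,0.003,0,0],[0.8,0.07,0.003,0,0]]'; python3 -c "
from h import *
from rig import r
import cv2
p=place([[0,-.075,0]],*U)[0];rel([p[0],p[1],.0716],U[2])
z=r.get_obs()['ee_pos'][2]-.0091
for n in('top','side',):
    F=r.grab_frame(n);np.savez(n+'8.npz',**F);f=F['color'][:,:,::-1]
    x,y,w,h,k=(295,240,65,65,9) if n=='side' else (380,175,60,55,10)
    im=cv2.resize(f[y:y+h,x:x+w],None,fx=k,fy=k,interpolation=2)
    cv2.imwrite('pics/%s8.png'%n,im)
    P=np.array([[a,b,.004] for s in((.045,.06),(.034,.049)) for a,b in((s[0],s[1]),(-s[0],s[1]),(-s[0],-s[1]),(s[0],-s[1]))])
    for q in proj(F,place(P,p[0],p[1],U[2],z=z)): 
        c=(q-[x,y]+.5)*k-.5; cv2.circle(im,tuple(int(v) for v in c),3,(0,0,255),1)
    cv2.imwrite('pics/%s8o.png'%n,im)
o=r.get_obs();print(o['ee_pos'],o['force'],np.abs(o['joint_velocities']).max())
"
```

```text
time: 13.05
ee_pos: [0.4978, -0.2636, 0.0711]
tool_rot: [-0.127, 1.567, 0.126]
force: [-0.3, -0.0, -1.5]
gripper_width: 0.039
pos [ 0.4978 -0.2636  0.0711] yaw 0.161 tilt [ 0.0006 -0.0003] F [-0.3 -0.  -1.5] w 0.039 t 13.05 | shares [-0.0019 -0.0004  0.0005] turn -0.0003 mm [-0.5 -0.1  0.1]
[ 0.49778256 -0.26360029  0.07106144] [-0.04147148 -0.47027061 -2.05890634] 0.0005813370837347451
```

View pics/side8o.png

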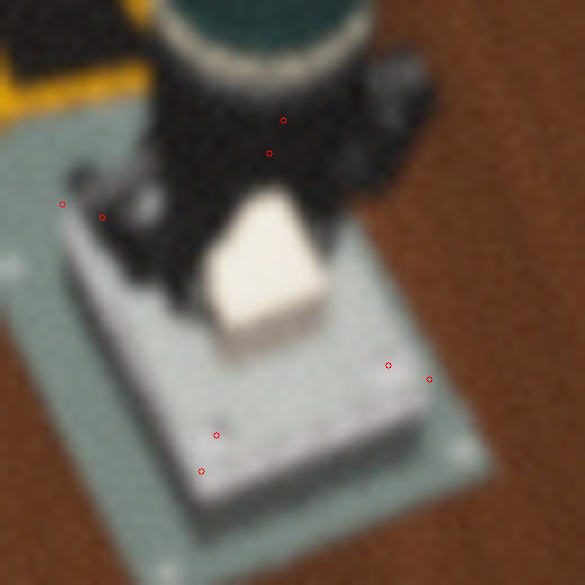

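View pics/top8.png

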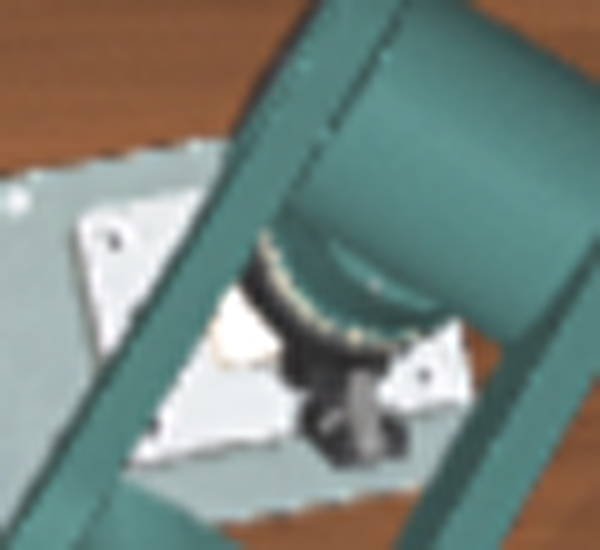

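```bash
python3 - <<'E'
from h import *
import cv2
F=np.load('top8.npz');p=place([[0,-.075,0]],*U)[0]
P=np.array([[a,b,0] for a,b in((.034,.049),(-.034,.049),(-.034,-.049),(.034,-.049))])
f=F['color'][:,:,::-1][175:230,380:440]
k=12;im=cv2.resize(f,None,fx=k,fy=k,interpolation=2).astype(float)
im=np.clip((im-170)*3,0,255).astype(np.uint8)
cv2.imwrite('pics/top9.png',im)
for nm,z,k2 in(("thread",.05,12),("hole top",.066,12),("hole bottom",.062,12)):
    print(nm,np.round((proj(F,place(P,p[0],p[1],U[2],z=z))-[380,175]+.5)*k2-.5).tolist())
E
```

```text
thread [[141.0, 288.0], [187.0, 512.0], [511.0, 451.0], [463.0, 229.0]]
hole top [[148.0, 281.0], [195.0, 506.0], [521.0, 445.0], [473.0, 221.0]]
hole bottom [[146.0, 283.0], [193.0, 508.0], [519.0, 447.0], [470.0, 223.0]]
```

View pics/top9.png

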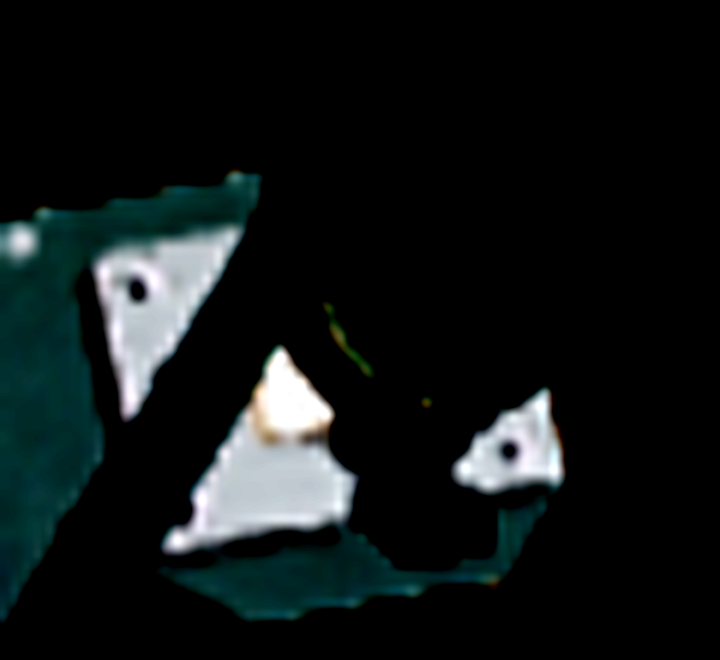

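Both threads appear as dark dots through the holes at (138,289) and (509,451), against a predicted (141,288) and (511,451). The lit hole outline around the first centres at about (145,280), predicted (146–148,282). At 12 crop px per raw pixel (~3.4 mm) that puts the alignment within about 1 mm, so I'm handing in.

```bash
python3 -c "
from rig import r
print(r.hand_in()); o=r.get_obs(); print(o['time'],o['ee_pos'],o['gripper_width'],o['force'])"
```

```text
the job is handed in; nothing more can be done
None
the job is handed in; nothing more can be done
```

The job is handed in, with the arm holding the cover over the terminal box; no verdict was reported.

- **Treadle:** I pressed it down until the force rose sharply to about 23 N, which marks the stop, and held it there about 0.4 s. The picture taken after release showed it back up.
- **Cover:** I gripped the steel cover by its white housing (measured 39 mm across) with the grip set to 60 N and carried it over to the box.

Last checks before handing in, at about 13 s of the 51 s allowed:

- **Height:** the underside was about 10.5 mm above the gasket, worked out from the tool height assuming the cover had not slipped in the fingers. The pictures matched the no-slip prediction.
- **Level:** the tool was tilted less than 0.001 rad.
- **Contact:** the only force on the tool was about 2 N downward, consistent with the cover's weight, so nothing suggested it was touching the control.
- **Alignment:** two threaded holes, one at each end, were visible through the cover's holes within about 1 mm of where they should be.
- **Not seen directly:** the arm hid the other two holes and the lamp in the last picture. The lamp end is known from the picture taken just after lifting and the turn made since.

None of the checks failed or disagreed.

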